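# Ready the weighing vial, then crack the desiccator lid and hold it ajar

### The job

Get ready to take a dried standard out of the desiccator: stand the loose capped vial upright in the one empty bore of the aluminium vial block, right down to the bottom, and let go of it. Then take the desiccator lid by its knob and pull it straight up until the sticky gasket lets go, and keep it only slightly open so that the air leaks in slowly: level, centred over the bowl, with a gap of about 15 mm all round, never wide open. Finish while still holding the lid like that; leave everything else where it is.

Things in the scene. Friction and masses are not known exactly. Their poses are not given: they have to be found in the camera images.
- vial_mid (a point): The loose vial, the only one standing on the bench itself, in front of the other things: clear glass with a plain paper band, 28 mm diameter and 72 mm tall in all, with a white screw cap (25 mm diameter) over its top 14 mm and a bevelled foot; 30 g. The point is on its axis, half-way up (36 mm above its foot); z runs up along its axis. It stands upright on the bench at the start.
- bore_mouth (a point): The empty bore of the vial block: round, 30.5 mm wide and 18 mm deep with a flat bottom. The point is the centre of its mouth, level with the block's top face (24 mm above the bench); z up, y along the block's row of bores. Which of the four bores is empty differs from run to run. A vial fully home stands with 54 mm above the mouth (its half-way point 18 mm above it), so it is best gripped above its middle, to keep the fingers off the block.
- rack: The vial block: aluminium, 52 mm deep (x) by 170 mm long (y) by 24 mm high, fixed to the bench. Four bores in one row along its y axis, at y = -60, -20, 20 and 60 mm; three hold vials like the loose one, which reach 78 mm above the bench. The faces beside the row (along x) are clear, so fingers closing along the block's x axis pass the neighbouring vials. The origin is the centre of its underside; z up.
- bowl_mouth (a point): The desiccator bowl: round, white plastic, 192 mm across its flange and 100 mm high, with a black rubber gasket around the lid's edge, whose lip stands 6 mm above the lid's seat. It is far taller than the vials, so keep the gripper's body clear of it when working low beside it. It is heavy and stays put when the lid is pulled. The point is the centre of the mouth at the height where the lid's underside rests when shut (100 mm above the bench); z up.
- lid_rim (a point): The desiccator lid: a clear dome of 180 mm diameter with a flat rim, 84 mm high with its knob, about 0.35 kg, loose but stuck in the gasket. The point is the centre of the lid's underside; its height above bowl_mouth is the gap (0 when shut).
- lid_knob (a point): The knob on top of the lid: an upright white cylinder, 32 mm diameter and 30 mm tall, on a thin neck. The point is its centre, 69 mm above the lid's underside (169 mm above the bench when shut), on the lid's axis; z up. The dome below it tops out 24 mm under this point, so the fingertips can reach 20 mm below it at most.
- stood_vial1: One of the three vials already in the block, same shape as the loose one; origin at the centre of its foot. Leave alone.
- stood_vial2: Another vial already in the block. Leave alone.
- stood_vial3: Another vial already in the block. Leave alone.
- beaker: Small glass beaker, 52 mm diameter, 60 mm high, standing on the bench between the block and the desiccator; origin at the centre of its foot. Leave alone.
- crucible: White porcelain crucible, 38 mm diameter, 34 mm high, on the bench between the block and the desiccator; origin at the centre of its foot. Leave alone.
- spatula: Flat steel spatula, 145 mm long and 3 mm thick, lying on the bench at the robot's right; origin near its middle. Leave alone.
- weighing_bottle: Squat glass weighing bottle with a knobbed stopper, 42 mm diameter, 43 mm high, on the bench left of the loose vial; origin at the centre of its foot. Leave alone.
- timer: White lab timer, 55 by 70 by 18 mm, lying on the bench at the robot's left; origin at the centre of its underside. Leave alone.
- vial: (see vial_mid) the loose vial as a body; origin at the centre of its foot.
- lid: (see lid_rim) the lid as a body; origin at the centre of its underside. The gasket's lip grips over the lid's edge: a slow pull must rise to about 10 to 14 N on top of the lid's weight (more if jerked), which is reached within the first 1 to 2 mm of lift; then the lip lets go and only the weight is left. The lid is clear of the lip at a gap of 7 mm.
- desiccator: (see bowl_mouth) the bowl as a body; origin at the centre of its foot, on the bench.
Mind the look-alikes: they are no part of the job. What is shaped like the lid but brown or purple is not meant.

How it is judged:
On the way, in this order (a step that is already met when the one before it is completed fails the run):
1. the vial stands home in the empty bore and is let go, with the lid still shut (horizontal distance between vial_mid and bore_mouth below 0.006 m and z of vial_mid in the frame of bore_mouth below 0.021 m and angle between vial_mid's own z axis and vertical below 0.15 rad and contact force between the fingers and vial below 0.05 N and z of lid_rim in the frame of bowl_mouth below 0.002 m), for 0.2 s.
2. the seal is broken: the lid is clear of the gasket (z of lid_rim in the frame of bowl_mouth above 0.007 m and contact force between lid and desiccator below 0.2 N), for 0.1 s.
At the end, for the whole second after the job is handed in: Vial in the bore that was empty: axis within 6 mm, within 3 mm of the bottom, tilt under 0.15 rad, fingers off it. The fingers hold the lid off bowl and gasket: gap 7 to 28 mm, within 20 mm of the bowl's axis, tilt under 0.12 rad, at rest (all of step 2 and horizontal distance between vial_mid and bore_mouth below 0.006 m and z of vial_mid in the frame of bore_mouth below 0.021 m and angle between vial_mid's own z axis and vertical below 0.15 rad and contact force between the fingers and vial below 0.05 N and z of lid_rim in the frame of bowl_mouth below 0.028 m and horizontal distance between lid_rim and bowl_mouth below 0.02 m and angle between lid_rim's own z axis and vertical below 0.12 rad and contact force between the fingers and lid above 1 N and linear speed of lid below 0.02 m/s); the arm keeps its last pose, push and grip.
It fails at once if the lid is opened wide (lifted more than 50 mm or taken off the bowl) (z of lid_rim in the frame of bowl_mouth above 0.05 m or horizontal distance between lid_rim and bowl_mouth above 0.06 m).
It fails at once if the vial falls over (angle between vial_mid's own z axis and vertical above 1 rad).
It fails at once if a bystander is moved more than 25 mm (distance of any of stood_vial1, stood_vial2, stood_vial3, beaker, crucible, spatula, weighing_bottle, timer from where it was at the start of the episode above 0.025 m).
It also fails if it takes over 54 s, if anything falls off the work surface, if the arm or the gripper's body presses on something with over 40 N, if the wrist force passes 120 N, or if a joint passes its speed limit or range.

### The arm

A 7-joint arm with a two-finger parallel gripper is mounted at the origin on the work surface. World frame = base frame: x ahead of the robot, y to its left, z up, the work surface at z = 0. Lengths are in m, angles in rad, forces in N, time in s.
With the tool pointing down it reaches from about 0.425 to 0.925 m from the base axis. Payload 6.8 kg.
Tool frame: the origin (TCP) lies at the very end of the fingers, on their centre line; the grasp point (between the pads) lies bot.grip_point_offset behind it (bot.grip_point_offset is the distance from the TCP to the grasp point, in m); z points along the fingers, y is the line along which they close (so a half turn about z gives the same grasp; the last joint's range is limited). The gripper opens to 85 mm and grips with 20 to 120 N. Pads are 22 mm wide; open, the fingers measure 114 mm over their backs; the gripper's body (76 mm by 85 mm) begins 54 mm behind the grasp point. The pads swing forward as they close: fully open they stand 13 mm farther back than shut.
Start: joints at [-1.454, 0.477, 0.022, 1.555, -0.011, 1.109, -0.083], TCP at [0.15, 0.658, 0.231] pointing down, gripper open.
Joint ranges: [-2.96, 2.96], [-0.34, 2.1], [-1.41, 1.46], [0.24, 2.44], [-1.37, 4.51], [0.17, 1.92], [-2.96, 2.96]. Speed limits (rad/s): [2.39, 2.39, 3.14, 3.14, 3.14, 3.14, 3.14].

### API

Orientations are given as a unit quaternion [w, x, y, z].
In Python, from station import bot, imaging gives the robot as it stands. The module is installed in compiled form; this text tells all that it offers.
- The arm moves only by the tool carry_out, never from a script. Its argument "targets" is one flat list of numbers, 5 for each row, row after row: the closure in counts, from 0 (fully open) to 255 (shut), then the shift along the world's x, y, z in mm, then the turn about the world's z in degrees. A call has 1 to 20 rows; each row shifts and turns the commanded pose from where the row before left it; what a row does not reach is not made up. A row lasts 1/10 s, in which the tool goes at most 50 mm and 8.59 degrees, less where a joint would pass 70% of its speed; a pose out of reach is approached as far as the arm can. A call is refused whole if a number of a shift passes 50 or a number of a turn 8.59, either way. A call with a gripper value outside its range is refused whole. The fingers move at their own pace and stop on an object; "newtons" is the grip in N (left out, the last holds). Time passes only in rows, so rows that do not move let the fingers close. It gives the time, the measured TCP pose, the force, the opening and the grip force at its end, in the units of the state.
- bot.get_obs(): the state, without advancing time (a new reading comes with each control period).
- imaging.read_camera(name): name is "side" or "top"; returns a dict with "frame" (384x512x3 uint8, red, green, blue), "fov_y" (degrees; the focal length in pixels is half the picture's height over the tangent of half this angle, whatever the lens; pixels are square), "cx", "cy" (the principal point, pixels), "pose" (4x4, takes a point from camera to world coordinates). Camera axes: x right, y up, looking along -z (the intrinsics and any distortion apply to the point x, -y, -z); pixel columns grow to the right and rows downward; lengths in m; the calibration is good to about 2 mm. A picture is of the moment at which its call begins. There is no depth.
- bot.hand_in(): hands the job in; it is judged then, once.
The state is a dict: "t": time; "q": joint angles; "joint_vel": joint speeds; "joint_torque": joint torques, N m; "eef_pos": TCP position; "tool_rot": TCP orientation; "contact_force": force on the tool from outside, world axes, zero at the start; "torque": the same for the moment, N m; "gripper_width": opening from 0.0 (shut) to 1.0 (fully open); "grasp_force": force on a finger pad.
Only numpy, scipy, OpenCV 4.12 (cv2) and the standard library are available. Lean on these libraries where they do the work, as an engineer would, in place of code of your own. Each camera call takes 0.05 s, during which the arm holds its last target. There are 200 camera calls.

## Working session

There is one attempt and no reset: what is moved stays moved. The work goes in short steps, Python scripts to look and compute and a tool call to move; the robot and the scene stay as the last step left them, time stands still between calls to the robot, and variables do not carry over. Pictures are saved under pics/ and viewed, at most 10 in all, crops included, and the job is handed in when it is done.

Besides the shell and the picture viewer there is one more tool, called after "Call:" as a command line: name --argument value ..., lists and objects as JSON in quotes. carry_out: Moves the arm, as the interface text tells. Its arguments: {"type":"object","properties":{"targets":{"type":"array","items":{"type":"number"}},"newtons":{"type":"number"}},"required":["targets"]}

```bash
mkdir -p pics; cat > h.py <<'E'
import numpy as np, cv2
from station import bot, imaging
def cam(n,save=None):
    c=imaging.read_camera(n)
    if save: cv2.imwrite('pics/'+save,c['frame'][:,:,::-1])
    return c
def ray(c,u,v):
    f=c['frame'].shape[0]/2/np.tan(np.radians(c['fov_y'])/2)
    T=np.array(c['pose']); d=T[:3,:3]@np.array([(u-c['cx'])/f,-(v-c['cy'])/f,-1])
    return T[:3,3],d
def onz(c,u,v,z):
    o,d=ray(c,u,v); return o+d*(z-o[2])/d[2]
def proj(c,p):
    f=c['frame'].shape[0]/2/np.tan(np.radians(c['fov_y'])/2)
    T=np.array(c['pose']); q=T[:3,:3].T@(np.array(p)-T[:3,3])
    return c['cx']+f*q[0]/-q[2], c['cy']-f*q[1]/-q[2]
E
python3 - <<'E'
from h import *
for n in('top','side'):
    c=cam(n,n+'0.png'); print({k:v for k,v in c.items() if k!='frame'})
print(bot.get_obs(),bot.grip_point_offset)
E
```

```text
{'fov_y': 47.27340029092443, 'cx': 251.1379123891089, 'cy': 187.7324234252805, 'pose': array([[-0.0250081 ,  0.99435574, -0.10310799,  0.40829169],
       [-0.99950685, -0.0229109 ,  0.02147444, -0.05453796],
       [ 0.01899094,  0.10359417,  0.99443833,  1.22683056],
       [ 0.        ,  0.        ,  0.        ,  1.        ]])}
{'fov_y': 56.727623741452554, 'cx': 264.6072680498445, 'cy': 192.65318546216778, 'pose': array([[-0.92837505,  0.23258078, -0.28987229,  0.26499345],
       [-0.37126125, -0.61581198,  0.69493934,  0.59806655],
       [-0.01687729,  0.75278269,  0.65805272,  0.7327892 ],
       [ 0.        ,  0.        ,  0.        ,  1.        ]])}
{'t': 0.1, 'q': array([-1.45407381,  0.47771036,  0.02235684,  1.55636901, -0.0114671 ,
        1.10931198, -0.08310716]), 'joint_vel': array([ 0.00045653, -0.00283554,  0.00027691, -0.00015217,  0.00182826,
       -0.00026028,  0.0005324 ]), 'joint_torque': array([ 4.26629529e-03, -5.97756207e+01,  1.61343098e+00, -2.81955010e+01,
        1.28562862e-02,  4.96144450e-03,  2.74892983e-05]), 'eef_pos': array([0.1503882 , 0.65747332, 0.23042104]), 'tool_rot': array([-1.50454818e-05,  1.12167287e-01,  9.93688987e-01, -8.35059746e-04]), 'contact_force': array([ 0.12142085, -0.15870211, -0.70716367]), 'torque': array([-0.00637745,  0.03961554, -0.00600409]), 'grasp_force': 0.0, 'gripper_width': 1.0005003181567456} 0.0187
```

View pics/top0.png

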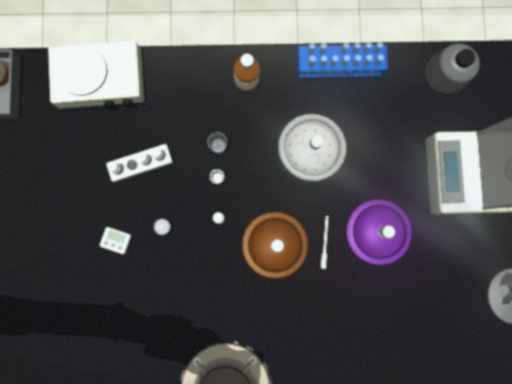

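View pics/side0.png

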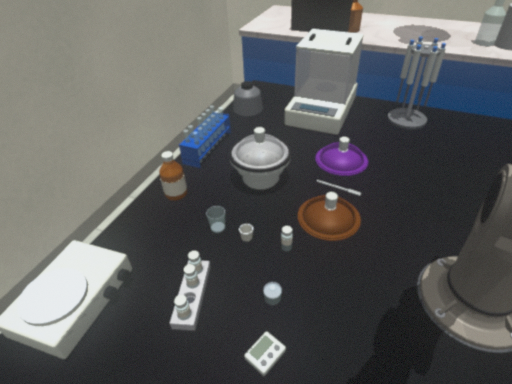

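Top view: the vial cap is at (218,217), the block runs from (121,168) to (160,155) with the empty (dark) bore near (132,164), and the desiccator knob is at about (316,142). The side view agrees: the vial is at (287,236), the empty bore near (189,297) and the knob at (260,134).

```bash
python3 - <<'E'
from h import *
from scipy.optimize import least_squares
def blob(c,u,v,r,th,lo=False):
    g=cv2.cvtColor(c['frame'],cv2.COLOR_RGB2GRAY)
    m=(g>th).astype(np.uint8)
    n,l,s,ce=cv2.connectedComponentsWithStats(m)
    d=[(np.hypot(ce[i][0]-u,ce[i][1]-v),i) for i in range(1,n)]
    i=min(d)[1]; return ce[i],s[i]
t=cam('top'); s=cam('side')
for th in (130,170,200):
    ce,st=blob(t,218,217,10,th); print('vialtop',th,ce,st,onz(t,*ce,.07))
    ce,st=blob(s,287,232,10,th); print('vialside',th,ce,st,onz(s,*ce,.065))
for th in (225,240): 
    ce,st=blob(t,316,142,10,th); print('knobtop',th,ce,st,onz(t,*ce,.182))
    ce,st=blob(s,260,133,10,th-20); print('knobside',th,ce,st,onz(s,*ce,.17))
def tri(a,b):
    o1,d1=ray(t,*a);o2,d2=ray(s,*b)
    k=np.linalg.lstsq(np.c_[d1,-d2],o2-o1,rcond=None)[0]
    p,q=o1+k[0]*d1,o2+k[1]*d2; return (p+q)/2,np.linalg.norm(p-q)
# rack
g=cv2.cvtColor(t['frame'],cv2.COLOR_RGB2GRAY)
m=(g>150).astype(np.uint8); m[:, :100]=0;m[:,180:]=0;m[:135]=0;m[190:]=0
m=cv2.morphologyEx(m,cv2.MORPH_CLOSE,np.ones((5,5)))
cs=max(cv2.findContours(m,0,2)[0],key=cv2.contourArea)
r=cv2.minAreaRect(cs); b=cv2.boxPoints(r); print('rack',r)
P=np.array([onz(t,*q,.024) for q in b]); print(P, P.mean(0)); print('sides',np.linalg.norm(P[1]-P[0]),np.linalg.norm(P[2]-P[1]))
A=np.vstack([cv2.resize(t['frame'][135:190,95:180],None,fx=6,fy=6,interpolation=2)[:,:400] for _ in [0]])
A=cv2.resize(t['frame'][140:185,100:178],None,fx=9,fy=9,interpolation=2)
B=cv2.resize(s['frame'][245:335,165:217],(400*52//90,400),interpolation=2)[:405]
im=np.zeros((405,790,3),np.uint8); w=A.shape[1]; im[:405,:702]=A[:405]
im=np.hstack([im[:,:560],np.vstack([B,np.zeros((5,B.shape[1],3),np.uint8)])])
cv2.imwrite('pics/rack.png',im[:,:,::-1])
# flange: bright ring grey
m=(g>95).astype(np.uint8); m[:, :270]=0;m[:,355:]=0;m[:105]=0;m[190:]=0
cs=max(cv2.findContours(m,0,2)[0],key=cv2.contourArea); e=cv2.fitEllipse(cs)
print('bowl',e,onz(t,*e[0],.1), 'edge',onz(t,e[0][0]-e[1][0]/2,e[0][1],.1))
E
```

```text
vialtop 130 [217.98058252 217.33980583] [213 212  11  12 103] [0.4519997  0.00961492 0.07      ]
vialside 130 [286.53731343 229.44776119] [282 226  10   8  67] [0.45397433 0.00535659 0.065     ]
vialtop 170 [217.74117647 217.41176471] [213 213  11  10  85] [0.45182611 0.01024667 0.07      ]
vialside 170 [286.58490566 229.13207547] [282 226  10   7  53] [0.45421982 0.00427968 0.065     ]
vialtop 200 [217.85294118 217.13235294] [214 213   9   9  68] [0.45255241 0.00994067 0.07      ]
vialside 200 [286.58139535 229.18604651] [283 226   8   7  43] [0.45416681 0.00445973 0.065     ]
knobtop 225 [317.24761905 140.        ] [312 135  12  11 105] [ 0.62948004 -0.24061546  0.182     ]
knobside 225 [259.06060606 129.6969697 ] [255 128   9   5  33] [ 0.6357222  -0.25831879  0.17      ]
knobtop 240 [317.45945946 139.81081081] [314 137   7   7  37] [ 0.62993638 -0.24115065  0.182     ]
knobside 240 [258.88888889 129.83333333] [256 129   7   3  18] [ 0.63590912 -0.25741562  0.17      ]
rack ((138.68174743652344, 162.1437530517578), (19.770009994506836, 63.26917266845703), 72.0308609008789)
[[0.61215018 0.31899433 0.024     ]
 [0.66334501 0.15347813 0.024     ]
 [0.61015241 0.13693987 0.024     ]
 [0.55955577 0.30188347 0.024     ]] [0.61130084 0.22782395 0.024     ]
sides 0.17325276928174246 0.05570428398922056
bowl ((311.9704284667969, 146.94261169433594), (66.86920928955078, 68.629150390625), 117.43003845214844) [ 0.62867716 -0.2406276   0.1       ] edge [ 0.63053629 -0.15308859  0.1       ]
```

View pics/rack.png

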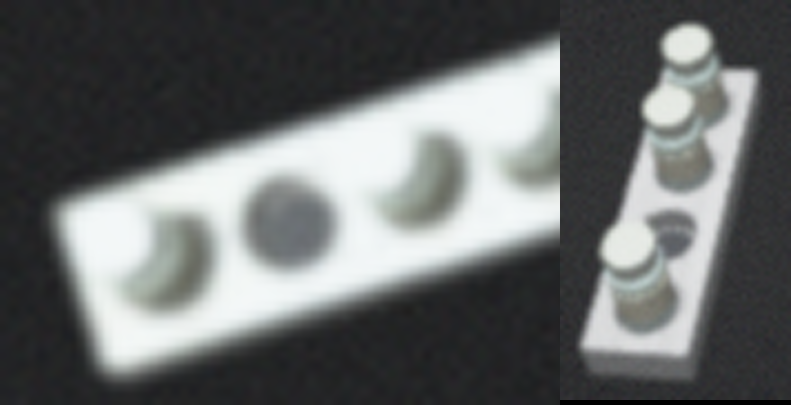

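Bore 2 from the left is empty. Both views agree to within about 3 mm: vial (0.452,0.010), bore ≈ block centre + 20 mm along the row = (0.605,0.247), block yaw ≈ 17°, knob (0.629,-0.240). I'm moving the tool over the vial.

Call:
carry_out --targets '[0,25,-31,0,-6,0,25,-31,0,-6,0,25,-31,0,-6,0,25,-31,0,-6,0,25,-31,0,-6,0,25,-31,0,-6,0,25,-31,0,-6,0,25,-31,0,-6,0,25,-31,0,-6,0,25,-31,0,-6,0,5,-34,-8,0,0,5,-34,-8,0,0,5,-34,-8,0,0,5,-34,-8,0,0,5,-34,-8,0,0,5,-34,-8,0,0,5,-34,-8,0,0,5,-34,-8,0,0,5,-34,-8,0,0,5,-34,-8,0]' --newtons 30

```text
t: 2.2
eef_pos: [0.4505, 0.0068, 0.1511]
tool_rot: [0.0, 0.594, 0.805, 0.0]
contact_force: [0.8, 0.5, -0.5]
gripper_width: 1.006
grasp_force: 0.0
```

Call:
carry_out --targets '[0,1,2,-18,0,0,0.5,1,-18,0,0,0,0,-18,0,0,0,0,-18,0,0,0,0,-18,0,0,0,0,-18,0,0,0,0,-18,0,0,0,0,0,0]'

```text
t: 3.0
eef_pos: [0.4506, 0.0109, 0.0238]
tool_rot: [-0.001, 0.594, 0.805, -0.001]
contact_force: [-1.6, -1.1, -0.2]
gripper_width: 1.002
grasp_force: 0.0
```

```bash
python3 - <<'E'
from h import *
t=cam('top'); s=cam('side','grip.png')
print(onz(t,131.7,164.2,.015), onz(s,165+(670-560)*90/400,245+233*90/400,.018))
im=np.vstack([cv2.resize(c['frame'][a:a+100,b:b+160],(640,300),interpolation=2) if 0 else cv2.resize(c['frame'][a:a+75,b:b+160],(640,300),interpolation=2) for c,a,b in((t,180,140),(s,190,210))])
cv2.imwrite('pics/grip2.png',im[:,:,::-1])
E
```

```text
[0.60731222 0.24951785 0.015     ] [0.60495531 0.24292901 0.018     ]
```

View pics/grip2.png

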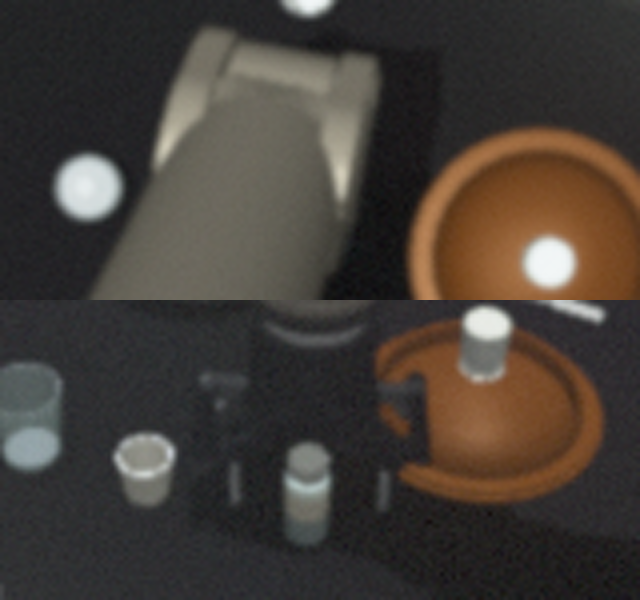

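The vial stands upright between the open fingers, with the pads (235,480) and (383,490) about evenly either side of it in the side crop. I'm closing.

Call:
carry_out --targets '[255,0,0,0,0,255,0,0,0,0,255,0,0,0,0,255,0,0,0,0,255,0,0,0,0,255,0,0,0,0,255,0,0,0,0,255,0,0,0,0,255,0,0,0,0,255,0,0,0,0]' --newtons 30

```text
t: 4.1
eef_pos: [0.4523, 0.0112, 0.0258]
tool_rot: [0.0, 0.594, 0.804, 0.0]
contact_force: [-0.3, 0.0, 6.1]
gripper_width: 0.316
grasp_force: 29.2
```

Call:
carry_out --targets '[255,0,0,10,0,255,0,0,25,0,255,0,0,25,0,255,0,0,25,0,255,0,0,25,0,255,0,0,15,0,255,10,15,0,0,255,17,27,0,0,255,17,27,0,0,255,17,27,0,0,255,17,27,0,0,255,17,27,0,0,255,17,26,0,0,255,17,25,0,0,255,15,20,0,0,255,10,15,0,0,255,0,0,0,0,255,0,0,0,0]'

```text
t: 5.9
eef_pos: [0.6053, 0.2473, 0.1494]
tool_rot: [-0.0, 0.594, 0.805, -0.001]
contact_force: [0.2, -0.5, -0.0]
gripper_width: 0.32
grasp_force: 29.7
```

```bash
python3 - <<'E'
from h import *
t=cam('top'); s=cam('side')
print(bot.get_obs()['eef_pos'])
im=np.hstack([cv2.resize(t['frame'][125:195,90:170],(400,350),interpolation=2),cv2.resize(s['frame'][215:335,150:250],(400,480),interpolation=2)[:350+0] if 0 else cv2.resize(s['frame'][235:335,150:250],(350,350),interpolation=2)])
cv2.imwrite('pics/over.png',im[:,:,::-1])
E
```

```text
[0.60533189 0.24594599 0.14987884]
```

View pics/over.png

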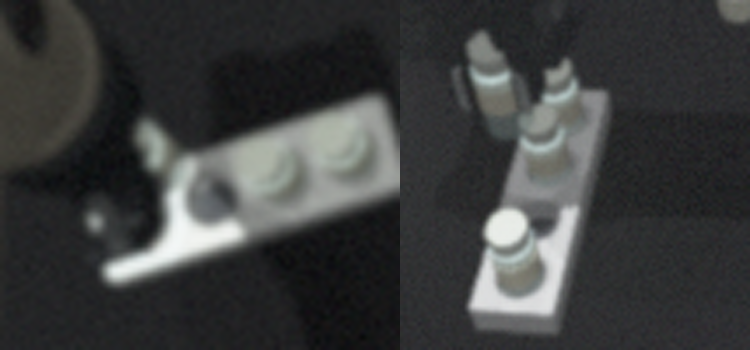

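Both views show the vial gripped upright above the block. The bore is at (212,195) in the left crop, and the vial foot is at about (503,135) in the right crop.

```bash
python3 - <<'E'
from h import *
s=cam('side'); t=cam('top')
p=bot.get_obs()['eef_pos']; print(p)
f=lambda q:((q[0]-150)*3.5+400,(q[1]-235)*3.5)
for dz in (0,14,58,72): print('vial',dz,f(proj(s,[p[0],p[1],p[2]-.0255+dz/1000])))
for b in ([.6054,.247,.024],[.6073,.2495,.024],[.605,.243,.024]): print('bore',f(proj(s,b)), [(a-o)*5 for a,o in zip(proj(t,b),(90,125))])
E
```

```text
[0.605571   0.24596382 0.15028306]
vial 0 (np.float64(507.8230741858112), np.float64(122.41370302487238))
vial 14 (np.float64(503.7427032241072), np.float64(107.94444953126515))
vial 58 (np.float64(490.2247590871601), np.float64(60.00896467813608))
vial 72 (np.float64(485.6877745013431), np.float64(43.920530394856854))
bore (np.float64(533.8558454723648), np.float64(218.24986592983922)) [np.float64(208.97090139957172), np.float64(196.76798728910612)]
bore (np.float64(529.3155608235227), np.float64(220.47925606996898)) [np.float64(204.42555706728285), np.float64(193.46098591263797)]
bore (np.float64(537.5795524545954), np.float64(213.41273902869176)) [np.float64(216.2585924080264), np.float64(197.32719010537906)]
```

```bash
python3 - <<'E'
from h import *
s=cam('side')
g0=cv2.cvtColor(cv2.imread('pics/side0.png'),cv2.COLOR_BGR2GRAY)
for (u,v,z) in((287,229,.072),(194,255,.078),(189,269,.078),(180,301,.078)):
    a=g0[v-9:v+10,u-9:u+10]; 
    for th in(200,):
        m=(g0>th).astype(np.uint8); n,l,st,ce=cv2.connectedComponentsWithStats(m)
        i=min(range(1,n),key=lambda i:np.hypot(*(ce[i]-(u,v)))); print(th,ce[i],st[i],onz(s,*ce[i],z))
g=cv2.cvtColor(s['frame'],cv2.COLOR_RGB2GRAY)
for v in range(250,276,3): print(v,g[v,162:195])
E
```

```text
200 [286.58139535 229.18604651] [283 226   8   7  43] [0.45218383 0.01068212 0.072     ]
200 [193.21428571 254.58928571] [189 251   9   8  56] [0.62809825 0.17044338 0.078     ]
200 [188.82352941 268.27941176] [184 264  10   9  68] [0.61728989 0.20828861 0.078     ]
200 [189.54716981 297.26929674] [171 262  37  62 583] [0.57701116 0.2725703  0.078     ]
250 [ 40  43  42  45  42  39  47  80 116 129 131 132 131 132 130 123 109  83
  52  39  36  37  40  35  39  40  37  37  39  38  42  39  29]
253 [ 43  40  44  50  56  48  36  65 102 105 104 105 106 104 102 102 100  99
  88  68  46  45  36  39  41  40  40  38  39  42  48  51  52]
256 [ 45  51  60  78  78  56  44  62 117 171 183 173 155 149 153 160 170 186
 182 128  88  74  66  54  42  40  34  37  44  84 134 148 151]
259 [ 51  48  45  61  77  73  55  42  60  99 125 137 143 145 145 141 137 133
 127 106  80  81  80  72  55  41  36  42  48  76 103 114 112]
262 [ 47  51  46  46  65  78  74  54  43  59  90 105 111 113 111 112 109 109
 112 101  90  74  79  86  76  55  40  52 101 148 165 163 162]
265 [ 49  49  50  46  55  64  75  69  49  41  55  82  99 109 110 109 112 105
 108 105  97  81  72  80  84  91 113 133 143 150 148 139 136]
268 [ 46  50  47  51  51  47  43  52  47  40  41  47  68  80  84  86  89  88
  83  81  82  87 114 124 123 127 140 151 151 152 151 150 132]
271 [ 52  48  48  51  51  49  49  47  46  42  35  39  52  71  75  77  76  78
  80  80  79  91 106 127 133 146 151 153 150 145 137 118 111]
274 [ 51  50  51  51  49  49  44  44  43  38  42  42  42  42  45  52  61  63
  65  62  57  80 127 145 122 109 102 105 104 104 102 119 153]
```

```bash
python3 - <<'E'
import cv2
a=cv2.imread('pics/side0.png')[240:325,165:215]
print(cv2.cvtColor(a,cv2.COLOR_BGR2GRAY)[48:68,10:40])
E
```

```text
[[ 48  48  51  57 105 178 216 222 222 221 222 219 217 213 201 186 175 173
  178 193 204 214 219 221 224 224 216 172 116  86]
 [ 50  51  52  65 122 196 219 222 221 222 222 221 222 221 220 218 216 210
  214 216 219 219 221 222 225 224 210 157 106  86]
 [ 54  48  54  73 139 206 222 223 221 220 221 220 221 221 222 221 220 219
  220 220 220 221 223 223 226 224 207 148  98  78]
 [ 49  52  54  95 168 214 223 222 222 220 219 216 212 211 206 206 206 209
  216 219 219 220 222 225 224 221 193 137  91  71]
 [ 51  53  59 117 193 219 221 223 220 213 202 190 177 164 156 153 157 171
  189 205 216 221 223 224 226 215 177 124  92  73]
 [ 47  52  74 137 201 220 222 221 212 183 166 148 131 125 120 117 118 127
  144 172 202 218 223 224 225 212 161 110  84  63]
 [ 48  55 100 171 216 221 223 221 206 166 134 118 111 112 112 107 108 107
  114 137 179 215 223 224 223 206 146 102  80  60]
 [ 61  89 143 206 224 228 228 228 216 176 135 112 112 115 117 115 118 114
  114 121 162 213 222 226 219 194 134  94  74  58]
 [ 92 151 202 224 230 231 232 232 228 212 169 128 121 129 129 126 134 128
  133 137 161 207 222 225 
[... 700 characters left out ...]
153 133 116 120 136 163
  194 216 224 225 222 206 148  99  81  60  54  49]
 [181 220 229 231 232 231 229 220 198 159 125 136 167 155 158 172 194 204
  216 220 223 224 219 193 133  95  76  61  53  51]
 [140 182 211 220 221 217 204 177 149 126 118 149 173 164 187 208 215 217
  219 223 225 224 216 176 122  92  74  55  51  50]
 [140 146 160 166 169 163 147 131 117 116 140 172 175 162 189 214 218 217
  220 222 223 224 213 156 106  84  69  57  54  53]
 [176 159 133 123 121 122 121 119 126 138 168 183 168 157 175 209 218 220
  221 222 225 221 205 146  97  78  63  51  43  47]
 [195 185 153 135 126 126 128 142 161 182 187 171 157 154 159 198 214 218
  221 223 223 219 192 133  92  76  59  50  50  48]]
```

Call:
carry_out --targets '[255,0.5,1,-20,0,255,0,0,-20,0,255,0,0,-20,0,255,0,0,-18,0,255,0,0,-15,0,255,0,0,0,0,255,0,0,0,0]'

```text
t: 6.85
eef_pos: [0.6067, 0.2478, 0.0576]
tool_rot: [0.0, 0.594, 0.804, 0.0]
contact_force: [-0.1, 0.5, 0.2]
gripper_width: 0.317
grasp_force: 29.7
```

```bash
python3 - <<'E'
from h import *
t=cam('top'); s=cam('side')
p=bot.get_obs()['eef_pos']; print(p)
g=lambda q,c,u,v,k:((q[0]+.5-u)*k,(q[1]+.5-v)*k)
S=cv2.resize(s['frame'][240:330,160:220],(500,750)[::1] if 0 else (400,600),interpolation=2).copy()
T=cv2.resize(t['frame'][145:185,105:175],(350*1,200),interpolation=2).copy()
k=400/60
foot=p[2]-.0255
def dot(im,q,col): cv2.circle(im,(int(round(q[0])),int(round(q[1]))),2,col,-1)
for dz in(0,.03,.058,.072): dot(S,g(proj(s,[p[0],p[1],foot+dz]),s,160,240,k),(255,0,0))
c0=np.array([.6117,.2274]);yv=np.array([-.292,.956])
for y in(-.06,-.02,.02,.06):
    b=c0+yv*y
    for z in (.024,.078): dot(S,g(proj(s,[*b,z]),s,160,240,k),(0,255,0))
    dot(T,g(proj(t,[*b,.024]),t,105,145,5),(0,255,0))
im=np.zeros((600,760,3),np.uint8); im[:,:400]=S; im[:200,405:755]=T
cv2.imwrite('pics/near.png',im[:,:,::-1])
E
```

```text
[0.60725348 0.24817456 0.05843825]
```

View pics/near.png

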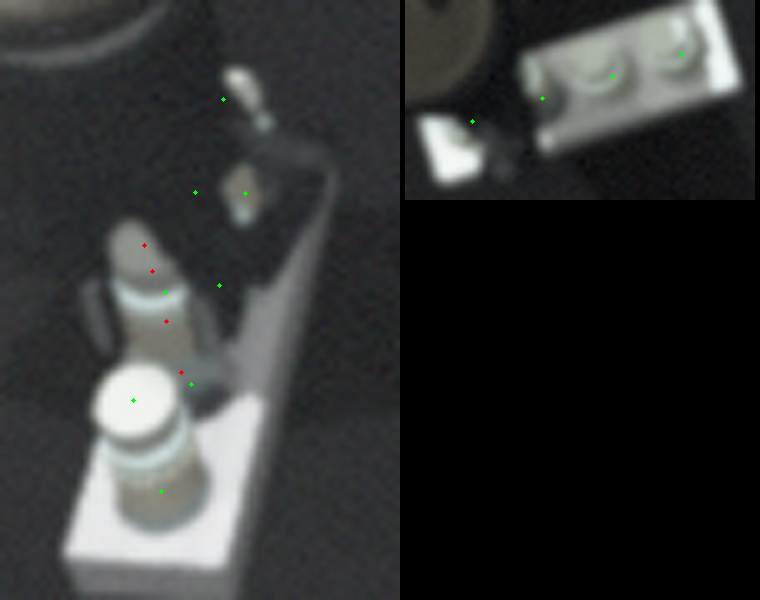

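The held vial's band at row 295 is centred near column 150, about 8 display px left of the TCP projection. The neighbour at (149,460) is only about 2 px off its model. So I'll nudge about 2 mm toward -x,-y and lower gently while watching the force.

Call:
carry_out --targets '[255,-1,-1,0,0,255,-1.2,-0.5,0,0,255,0,0,-3,0,255,0,0,-3,0,255,0,0,-3,0,255,0,0,-2,0,255,0,0,-1,0,255,0,0,0,0,255,0,0,0,0]'

```text
t: 7.85
eef_pos: [0.6044, 0.2467, 0.0453]
tool_rot: [0.0, 0.594, 0.804, 0.0]
contact_force: [0.8, 1.5, -0.6]
gripper_width: 0.316
grasp_force: 29.6
```

Call:
carry_out --targets '[255,0,0.3,-2,0,255,0,0.2,-2,0,255,0,0,-2,0,255,0,0,0,0,255,0,0,0,0]'

```text
t: 8.35
eef_pos: [0.6043, 0.2471, 0.0391]
tool_rot: [0.0, 0.594, 0.804, 0.0]
contact_force: [1.7, 0.6, -1.1]
gripper_width: 0.316
grasp_force: 29.6
```

Call:
carry_out --targets '[255,0.3,0,-2,0,255,0.3,0,-2,0,255,0,0,-1.5,0,255,0,0,-1,0,255,0,0,0,0,255,0,0,0,0]'

```text
t: 8.95
eef_pos: [0.6047, 0.2469, 0.0327]
tool_rot: [-0.0, 0.594, 0.804, -0.0]
contact_force: [0.7, 0.8, -0.6]
gripper_width: 0.317
grasp_force: 29.7
```

Call:
carry_out --targets '[255,0,0,-0.5,0,255,0,0,-0.5,0,255,0,0,-0.5,0,255,0,0,0,0,255,0,0,0,0]'

```text
t: 9.45
eef_pos: [0.6048, 0.2469, 0.0319]
tool_rot: [-0.0, 0.594, 0.804, -0.0]
contact_force: [-1.4, -1.7, 5.0]
gripper_width: 0.318
grasp_force: 30.2
```

Call:
carry_out --targets '[0,0,0,0,0,0,0,0,0,0,0,0,0,0,0,0,0,0,0,0,0,0,0,0,0,0,0,0,0,0,0,0,0,0,0,0,0,0,0,0,0,0,0,10,0,0,0,0,30,0,0,0,0,40,0,0,0,0,40,0,0,0,0,40,0,0,0,0,40,0,0,0,0,20,0,0,0,0,0,0]'

```text
t: 11.05
eef_pos: [0.6069, 0.2473, 0.2562]
tool_rot: [0.002, 0.594, 0.804, 0.003]
contact_force: [0.9, 0.2, -0.1]
gripper_width: 1.0
grasp_force: 0.0
```

```bash
python3 - <<'E'
from h import *
t=cam('top'); s=cam('side'); print(bot.get_obs()['eef_pos'])
im=np.hstack([cv2.resize(s['frame'][235:335,150:250],(400,400),interpolation=2),cv2.resize(t['frame'][140:190,90:140],(400,400),interpolation=2)])
cv2.imwrite('pics/home.png',im[:,:,::-1])
E
```

```text
[0.60471246 0.24699628 0.25181183]
```

View pics/home.png

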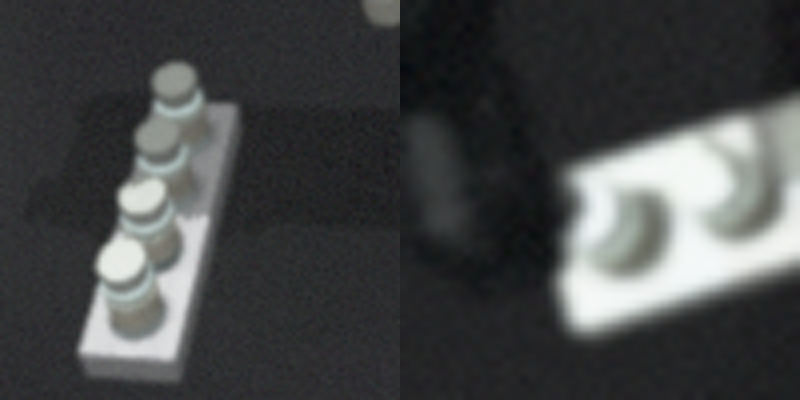

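All four vials stand evenly in the row, with the new one upright at (148,215) and at the same height as its neighbours. On to the knob.

Call:
carry_out --targets '[0,1,-20,0,0,0,2,-40,0,0,0,2,-40,0,0,0,2,-40,0,0,0,2,-40,0,0,0,2,-40,0,0,0,2,-40,0,0,0,2,-40,0,0,0,2,-40,0,0,0,2,-40,0,0,0,2,-40,0,0,0,2,-40,0,0,0,1,-20,0,0,0,0,-7,0,0,0,0,0,0,0,0,0,0,0,0]'

```text
t: 12.75
eef_pos: [0.6287, -0.2384, 0.2505]
tool_rot: [-0.001, 0.593, 0.805, 0.0]
contact_force: [-0.3, 0.8, -0.8]
gripper_width: 1.002
grasp_force: 0.0
```

Call:
carry_out --targets '[0,0,-1.5,-15,0,0,0,0,-20,0,0,0,0,-20,0,0,0,0,-20,0,0,0,0,-15,0,0,0,0,-7,0,0,0,0,0,0,0,0,0,0,0]'

```text
t: 13.55
eef_pos: [0.6293, -0.2415, 0.1549]
tool_rot: [0.0, 0.594, 0.805, 0.0]
contact_force: [0.5, -0.8, 1.0]
gripper_width: 0.998
grasp_force: 0.0
```

```bash
python3 - <<'E'
from h import *
s=cam('side'); t=cam('top'); print(bot.get_obs()['eef_pos'])
im=np.hstack([cv2.resize(s['frame'][105:195,215:305],(400,400),interpolation=2),cv2.resize(t['frame'][105:195,270:360],(400,400),interpolation=2)])
cv2.imwrite('pics/knob.png',im[:,:,::-1])
E
```

```text
[ 0.62949595 -0.24180392  0.1553993 ]
```

View pics/knob.png

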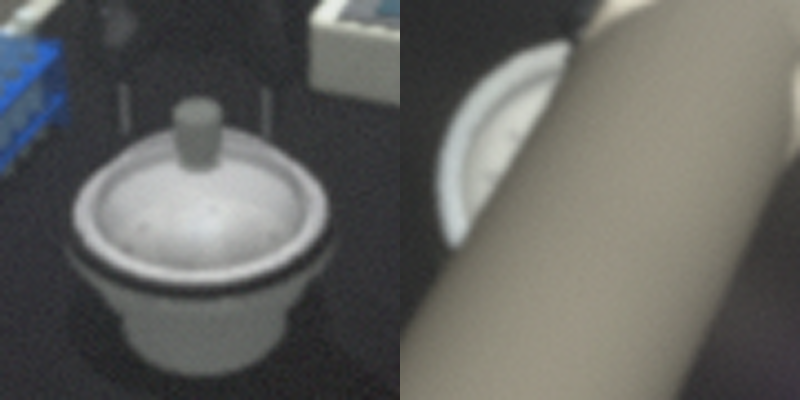

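The knob at (198,130) is centred between the pads at (125,110) and (266,115). I'm closing with a firm grip.

Call:
carry_out --targets '[0,0,0.5,-2,0,255,0,0,0,0,255,0,0,0,0,255,0,0,0,0,255,0,0,0,0,255,0,0,0,0,255,0,0,0,0,255,0,0,0,0,255,0,0,0,0,255,0,0,0,0,255,0,0,0,0,255,0,0,0,0]' --newtons 80

```text
t: 14.85
eef_pos: [0.6291, -0.2411, 0.1526]
tool_rot: [0.0, 0.594, 0.804, 0.0]
contact_force: [-0.1, 0.2, 5.0]
gripper_width: 0.352
grasp_force: 78.7
```

Call:
carry_out --targets '[255,0,0,0.4,0,255,0,0,0.4,0,255,0,0,0.4,0,255,0,0,0.4,0,255,0,0,0.4,0,255,0,0,0.4,0,255,0,0,0.4,0,255,0,0,0.4,0,255,0,0,0.4,0,255,0,0,0.4,0]'

```text
t: 15.85
eef_pos: [0.628, -0.24, 0.1549]
tool_rot: [-0.001, 0.594, 0.805, -0.0]
contact_force: [1.5, 2.5, -16.3]
gripper_width: 0.352
grasp_force: 80.2
```

Call:
carry_out --targets '[255,0,0,0.4,0,255,0,0,0.4,0,255,0,0,0.4,0,255,0,0,0.4,0,255,0,0,0.4,0,255,0,0,0.4,0,255,0,0,0.4,0,255,0,0,0.4,0,255,0,0,0.4,0,255,0,0,0.4,0]'

```text
t: 16.85
eef_pos: [0.6289, -0.2409, 0.1603]
tool_rot: [-0.0, 0.594, 0.804, -0.0]
contact_force: [-1.0, -0.6, -3.9]
gripper_width: 0.357
grasp_force: 81.7
```

The seal is broken, and only the lid's weight is left. I'm raising to a gap of about 15 mm.

Call:
carry_out --targets '[255,0,0,1,0,255,0,0,1.5,0,255,0,0,1.5,0,255,0,0,1.5,0,255,0,0,1.5,0,255,0,0,1,0,255,0,0,0,0,255,0,0,0,0,255,0,0,0,0,255,0,0,0,0]'

```text
t: 17.85
eef_pos: [0.6288, -0.2409, 0.1682]
tool_rot: [-0.0, 0.594, 0.804, -0.0]
contact_force: [0.1, 0.4, -3.2]
gripper_width: 0.351
grasp_force: 81.7
```

```bash
python3 - <<'E'
from h import *
s=cam('side'); o=bot.get_obs(); print(o['eef_pos'],o['contact_force'],o['grasp_force'])
im=np.hstack([cv2.resize(s['frame'][105:195,215:305],(400,400),interpolation=2),cv2.resize(s['frame'][235:335,150:250],(400,400),interpolation=2)])
cv2.imwrite('pics/lift.png',im[:,:,::-1])
E
```

```text
[ 0.62881174 -0.24093141  0.16820578] [-0.34236162 -0.46168424 -3.36249323] 81.66583299636841
```

View pics/lift.png

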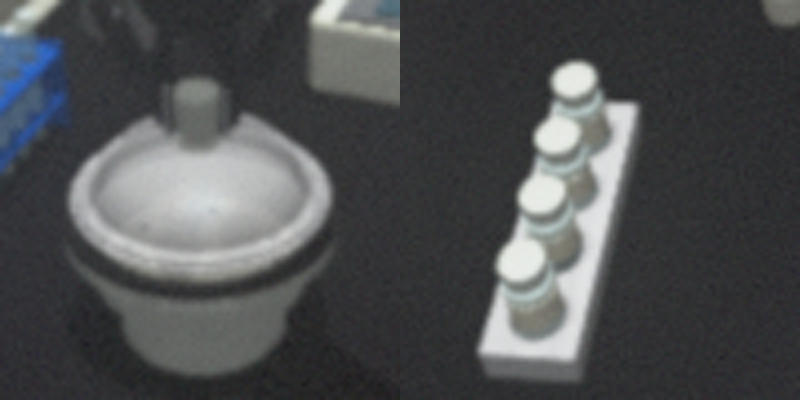

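The lid is level and centred, raised about 15 mm: the knob top went from row 105 to row 85 in the crop. All four vials stand home in the block.

```bash
python3 -c "
from station import bot
print(bot.hand_in())"
```

```text
the job is handed in; nothing more can be done
None
```

I handed the job in at about 18 s: the vial stands at the bottom of the formerly empty bore and is let go, and the lid is held level and centred over the bowl with a gap of about 15 mm; the hand-in returned no verdict.

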